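# Find the jar with the loose lid, tighten it and put it on the recheck shelf

## Task

Three identical screw-lid jars of bolts lean in the jar rack and exactly one has a loose lid: tug the lids clockwise (seen from above the lid) to find it, and turn that lid clockwise until it stops firmly, while its jar is still in its bay. Then lift that jar out and stand it upright on a free spot of the striped recheck shelf. Leave the two tight jars in their bays with their lids tight, and do not disturb the jar already on the shelf or the other things on the bench.

Things in the scene. Friction and masses are not known exactly. Their poses are not given: they have to be found in the camera images.
- bay0_lid (a point): Centre of the lid of the jar that stands in the right-hand (-y) bay at the start; a fixed point of the rack, it stays when the jar is taken away. z: the jar's axis, out through the lid's top, leaning 0.5 rad (28.6 deg) from vertical towards the robot; y: along the row to the left. Any of the three bays may hold the jar with the loose lid; they look alike.
- bay1_lid (a point): The same for the middle bay. Each jar: clear plastic, 50 mm square, 50 mm tall, 0.16 to 0.3 kg, full of bolts; then a neck 39 mm across and 8 mm tall; then a round black ribbed screw lid with a grey disc on top, 48 mm across and 30 mm tall. Whole height 88 mm; the lid's centre lies 73 mm above the jar's foot and 15 mm below the lid's top.
- bay2_lid (a point): The same for the left-hand (+y) bay. Lids tighten clockwise seen from above the lid. The loose lid turns easily (about 0.15 N m) through 0.5 to 1.2 rad and then stops dead; a tight lid does not turn clockwise at all, and the moment at the wrist climbs at once (the jar's own play in its bay aside). Lids neither rise nor come off.
- rack: Fixed aluminium rack, 325 mm along its y, with three square bays 105 mm apart. Origin on the table below the middle bay's floor; x away from the robot, z up. The bay floors lean with the jars, their centres 35 mm above the table. Bays are 53 mm square inside with walls 24 mm high, so a jar turns less than 0.1 rad in its bay, and is drawn out along its leaning axis.
- shelf_top (a point): Middle of the top of the low recheck shelf (fixed, grey board 130 mm in x by 280 mm in y, 60 mm above the table, yellow-and-black striped edges, lip 16 mm high along its far +x edge). x away from the robot, z up; turned up to 0.15 rad.
- done_jar_mid (a point): Centre (44 mm above its foot) of a jar of the same size with a WHITE lid, already standing on the recheck shelf, within 50 mm of the shelf's middle along y and 15 mm along x. Must stay; 95 mm centre to centre on its emptier side leaves room for the gripper.
- offcut_mid (a point): Centre of a black square bar offcut, 40 x 120 x 40 mm, behind the rack. Bystander, like a small blue bin (110 x 160 x 60 mm) at the far left and three flat things, none above 40 mm tall, that lie between the robot and the rack or shelf, 0.25 to 0.45 m ahead of the base: a red screwdriver, a round black mouse and a roll of brown tape 90 mm across. Pass above them.
- stick_mid (a point): Mid-height of a black joystick on a round base, 90 mm across, about 210 mm tall, behind the row. Bystander.

How it is judged:
By the outcome, as a careful person would: the job done as asked, in the order asked, and still so for the second after the job is handed in, with the robot touching nothing.
It also fails if it takes over 58 s, if anything falls off the work surface, if the arm or the gripper's body presses on something with over 40 N, if the wrist force passes 120 N, or if a joint passes its speed limit or range.

## Robot

A 6-joint arm with a two-finger parallel gripper is mounted at the origin on the work surface. World frame = base frame: x ahead of the robot, y to its left, z up, the work surface at z = 0. Lengths are in m, angles in rad, forces in N, time in s.
With the tool pointing down it reaches from about 0.35 to 0.85 m from the base axis. Payload 8.1 kg.
Tool frame: the origin (TCP) lies where the fingers leave the gripper's body, on its centre line; the fingertips stand 84 mm ahead of it and the grasp point (between the pads) lies 65 mm ahead of it; y points along the fingers, x is the direction in which the jaws open and shut, and the axes are right-handed (so a half turn about y gives the same grasp; the last joint's range is limited). The gripper opens to 93 mm and grips with 3 to 60 N. Pads are 15 mm wide; open, the fingers measure 128 mm over their backs; the gripper's body (75 mm by 188 mm) begins 65 mm behind the grasp point.
Start: joints at [1.212, 0.13, 1.488, -0, 1.523, -0.085], TCP at [0.162, 0.578, 0.303] pointing down, gripper open.
Joint ranges: [-2.96, 2.96], [-0.89, 2.26], [0.02, 2.5], [-1.34, 4.48], [0, 2.73], [-2.66, 2.66]. Speed limits (rad/s): [2.39, 2.39, 2.79, 3.14, 3.14, 3.14].

## Interface

Orientations are given as a unit quaternion [x, y, z, w].
In Python, from station import robot gives the robot as it stands. The module is installed in compiled form; this text tells all that it offers. Calls block until the motion is done:
- robot.move_to(position, orientation): joint-space move of the TCP to a pose.
- robot.movel(position, attitude=None, v=0.15): straight line of the TCP; attitude=None keeps the orientation; v is the mean speed in m/s.
- robot.set_joints(angles): joint-space move.
- robot.move_gripper(opening, newtons=None): finger opening in m; newtons is the grip in N (None keeps the last); returns when the fingers have stopped.
- robot.sleep(seconds).
- robot.inverse_kinematics(position, orientation): joint angles nearest the present ones, or None.
- robot.observe(): the state.
- robot.get_image(name): name is "side" or "top"; returns a dict with "frame" (384x512x3 uint8, blue, green, red), "vfov" (degrees; the focal length in pixels is half the picture's height over the tangent of half this angle, whatever the lens; pixels are square), "cx", "cy" (the principal point, pixels), "k1" (the pictures are not rectified: a ray, as slopes to the right and down, at radius r is drawn at 1 + k1 r^2 times it, then the intrinsics apply), "eye" and "orientation" of the camera in the world. Camera axes: x right, y up, looking along -z (the intrinsics and any distortion apply to the point x, -y, -z); pixel columns grow to the right and rows downward; lengths in m; the calibration is good to about 2 mm. A picture is of the moment at which its call begins. There is no depth.
A pose or a line that the arm cannot do raises robot.Unreachable and nothing moves.
- robot.close_job(): hands the job in, once; it reports no verdict.
The state is a dict: "time_s": time; "qpos": joint angles; "dq": joint speeds; "effort": joint torques, N m; "ee_pos": TCP position; "eef_rot": TCP orientation; "ft_force": force on the tool from outside, world axes, zero at the start; "wrist_torque": the same for the moment, N m; "gripper_width": finger opening in m.
Only numpy, scipy, OpenCV 4.12 (cv2) and the standard library are available. Lean on these libraries where they do the work, as an engineer would, in place of code of your own. Each camera call takes 0.05 s, during which the arm holds its last target.

## Working session

There is one attempt and no reset: what is moved stays moved. The work goes in short steps, each a Python script; the robot and the scene stay as the last script left them, time stands still between calls to the robot, and variables do not carry over. Pictures are saved under pics/ and viewed, and the job is handed in when it is done.

```bash
mkdir -p pics; ls
python3 - <<'E'
from station import robot
import cv2
s=robot.observe(); print(s)
for n in("side","top"):
    im=robot.get_image(n); cv2.imwrite(f"pics/{n}0.png",im["frame"]); print(n,{k:v for k,v in im.items() if k!="frame"})
E
```

```text
pics
{'time_s': 0.0, 'qpos': array([ 1.21162407e+00,  1.31176804e-01,  1.48928310e+00, -1.50440309e-06,
        1.52300538e+00, -8.53899180e-02]), 'dq': array([ 0.00092378,  0.00042179, -0.00029352,  0.00070796, -0.00027672,
        0.00224059]), 'effort': array([ 2.01740186e-03, -5.59826839e+01, -4.91780198e+01,  7.71782384e-02,
        3.53160454e-02, -1.30742396e-04]), 'ee_pos': array([0.16204944, 0.57726501, 0.30167587]), 'eef_rot': array([ 0.56390815,  0.42653077, -0.4276499 , -0.56320038]), 'ft_force': array([0.29235026, 0.27743611, 0.77107989]), 'wrist_torque': array([-0.03117305,  0.02663445, -0.00014192]), 'gripper_width': 0.09288182269240472}
side {'vfov': 52.923493135609085, 'cx': 253.48339554109037, 'cy': 192.76358683371586, 'k1': -0.13277263976139492, 'eye': array([ 0.56765648, -0.67271949,  0.71879865]), 'orientation': array([ 0.38762951, -0.02054707, -0.04927741,  0.92026785])}
top {'vfov': 44.45777059661709, 'cx': 247.2987688389292, 'cy': 193.89580581635695, 'k1': -0.18415132934692233, 'eye': array([ 0.40827122, -0.00990208,  1.32619878]), 'orientation': array([ 0.04689307, -0.06742992, -0.6969544 ,  0.71239653])}
```

View pics/side0.png

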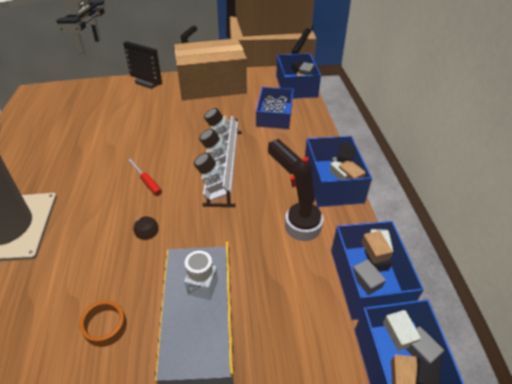

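View pics/top0.png

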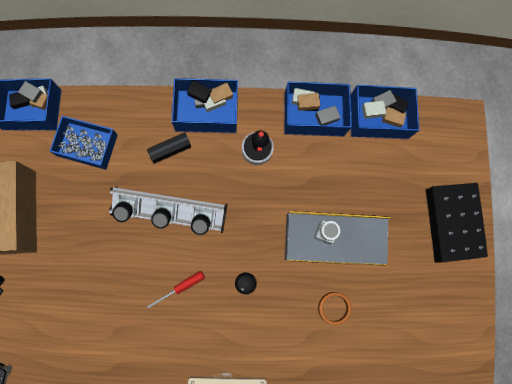

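The side picture shows the rack (lids near (213,115), (209,135), (204,161)), with the shelf and the white-lid jar at (199,268). In the top picture the lids are at (122,211), (161,217) and (201,224), the shelf spans (286–390, 211–264), and the done jar is at (330,231). I'll zoom in.

Run:
```python
import cv2
a=cv2.imread("pics/top0.png"); b=cv2.imread("pics/side0.png")
cv2.imwrite("pics/t_rack.png",cv2.resize(a[170:250,95:245],None,fx=5,fy=5,interpolation=cv2.INTER_CUBIC))
cv2.imwrite("pics/t_shelf.png",cv2.resize(a[195:285,270:400],None,fx=6,fy=6,interpolation=cv2.INTER_CUBIC))
cv2.imwrite("pics/s_rack.png",cv2.resize(b[95:215,180:260],None,fx=5,fy=5,interpolation=cv2.INTER_CUBIC))
cv2.imwrite("pics/s_shelf.png",cv2.resize(b[235:384,150:245],None,fx=4,fy=4,interpolation=cv2.INTER_CUBIC))
```

```text
(no output)
```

View pics/t_rack.png

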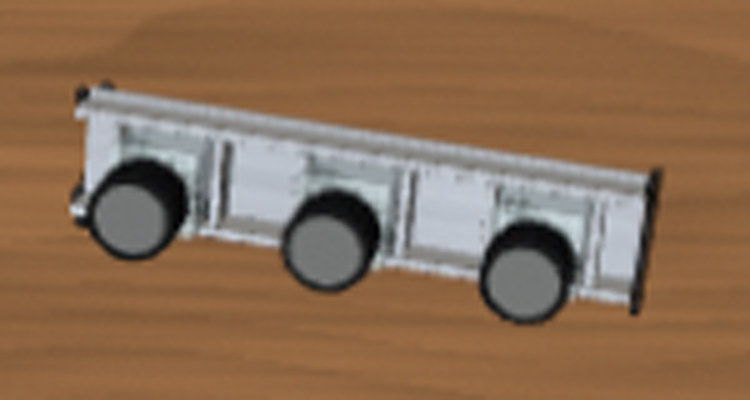

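View pics/t_shelf.png

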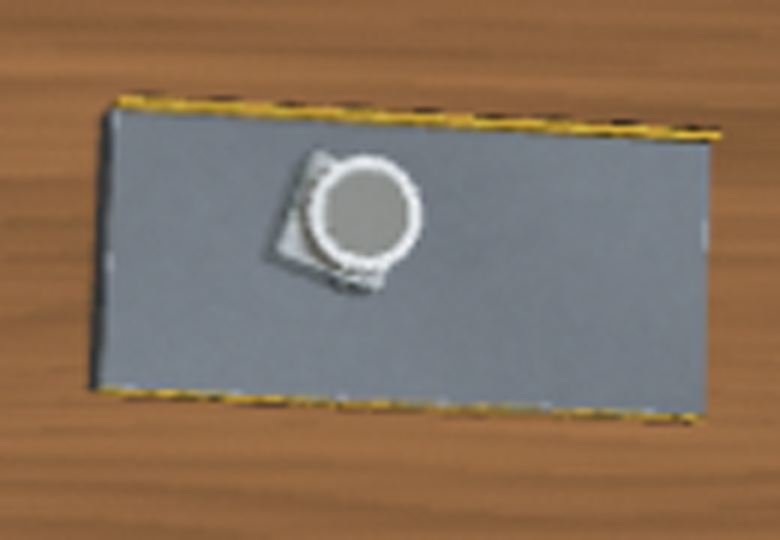

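View pics/s_rack.png

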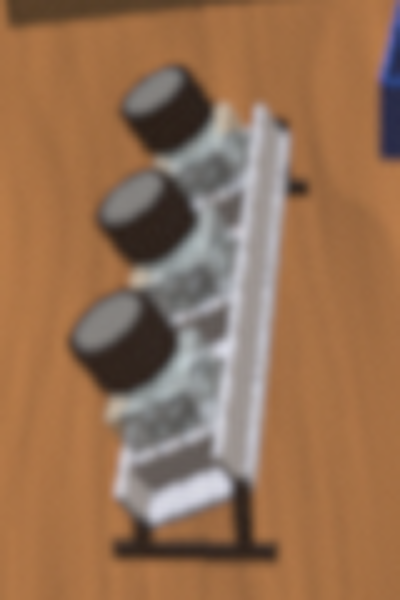

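View pics/s_shelf.png

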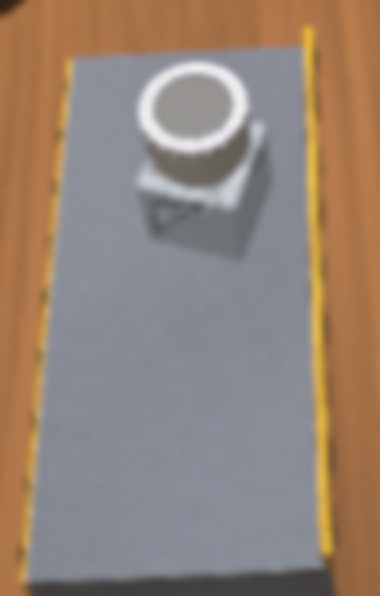

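```bash
cat > cam.py <<'E'
import numpy as np, cv2
from scipy.spatial.transform import Rotation as R
def intr(im):
    h=im["frame"].shape[0]; f=h/2/np.tan(np.radians(im["vfov"])/2)
    K=np.array([[f,0,im["cx"]],[0,f,im["cy"]],[0,0,1.]]); return K,np.array([im["k1"],0,0,0.])
def ray(im,uv):
    K,d=intr(im); p=cv2.undistortPoints(np.array(uv,float).reshape(-1,1,2),K,d).reshape(-1,2)
    v=np.c_[p[:,0],-p[:,1],-np.ones(len(p))]
    v=R.from_quat(im["orientation"]).apply(v); return v/np.linalg.norm(v,axis=1,keepdims=True)
def plane(im,uv,z):
    v=ray(im,uv); e=np.array(im["eye"]); return e+v*((z-e[2])/v[:,2])[:,None]
def tri(ims,uvs):
    A=np.zeros((3,3));b=np.zeros(3);L=[]
    for im,uv in zip(ims,uvs):
        v=ray(im,[uv])[0]; P=np.eye(3)-np.outer(v,v);A+=P;b+=P@im["eye"];L.append((P,im["eye"]))
    x=np.linalg.solve(A,b); return x,[np.linalg.norm(P@(x-e)) for P,e in L]
def proj(im,X):
    K,d=intr(im); p=R.from_quat(im["orientation"]).inv().apply(np.atleast_2d(X)-im["eye"])*[1,-1,-1]
    return cv2.projectPoints(p.reshape(-1,1,3),np.zeros(3),np.zeros(3),K,d)[0].reshape(-1,2)
E
cat > see.py <<'E'
from station import robot
from cam import *
def blobs(im,roi,lo=90,hi=155,smax=22,amin=40):
    x0,y0,x1,y1=roi; c=im["frame"][y0:y1,x0:x1]
    s=c.max(2).astype(int)-c.min(2); v=c.max(2)
    m=((s<smax)&(v>lo)&(v<hi)).astype(np.uint8)
    n,l,st,ce=cv2.connectedComponentsWithStats(m,connectivity=4)
    return [(st[i,4],st[i,2],st[i,3],ce[i]+[x0,y0]) for i in range(1,n) if st[i,4]>=amin]
E
python3 - <<'E'
from see import *
t=robot.get_image("top"); s=robot.get_image("side")
for p in [(122,213),(160,218),(200,225),(331,230)]: print(t["frame"][p[1],p[0]], end=' ')
for p in [(212,114),(207,134),(202,161),(198,262)]: print(s["frame"][p[1],p[0]], end=' ')
print()
for b in blobs(t,(95,170,245,250)): print('t',b)
for b in blobs(t,(310,215,350,245)): print('td',b)
for b in blobs(s,(180,95,260,215)): print('s',b)
for b in blobs(s,(180,240,220,285)): print('sd',b)
E
```

```text
[117 118 115] [116 117 115] [117 119 116] [141 144 141] [110 113 116] [127 129 132] [120 123 126] [148 150 151] 
t (np.int32(259), np.int32(113), np.int32(20), array([168.03474903, 198.95752896]))
t (np.int32(44), np.int32(7), np.int32(14), array([134.90909091, 204.68181818]))
t (np.int32(138), np.int32(14), np.int32(14), array([120.4057971 , 213.35507246]))
t (np.int32(46), np.int32(14), np.int32(11), array([143.89130435, 214.15217391]))
t (np.int32(59), np.int32(16), np.int32(15), array([181.83050847, 219.59322034]))
t (np.int32(142), np.int32(14), np.int32(13), array([159.48591549, 219.83098592]))
t (np.int32(144), np.int32(14), np.int32(13), array([199.4375    , 226.05555556]))
td (np.int32(820), np.int32(40), np.int32(30), array([329.15853659, 229.48902439]))
td (np.int32(144), np.int32(13), np.int32(14), array([330.86805556, 230.13194444]))
s (np.int32(57), np.int32(11), np.int32(9), array([210.36842105, 112.89473684]))
s (np.int32(521), np.int32(30), np.int32(48), array([218.18426104, 141.61996161]))
s (np.int32(96), np.int32(13), np.int32(12), array([201.20833333, 158.71875   ]))
s (np.int32(349), np.int32(26), np.int32(29), array([214.68767908, 181.13180516]))
sd (np.int32(734), np.int32(40), np.int32(38), array([201.91689373, 267.21934605]))
sd (np.int32(188), np.int32(17), np.int32(14), array([197.89893617, 260.89893617]))
```

Run:
```python
from see import *
t=robot.get_image("top"); s=robot.get_image("side")
for sm in (8,10,14):
  for b in blobs(s,(198,126,217,143),lo=100,hi=150,smax=sm): print('sm',sm,b)
T=[(199.44,226.06),(159.49,219.83),(120.41,213.36)]
S=[(201.2,158.7),(206.7,134.2),(210.4,112.9)]
D=[]
for a,b in zip(T,S):
    x,r=tri([t,s],[a,b]); D.append(x); print(x.round(4),np.round(r,4))
D=np.array(D); d=D[2]-D[0]; print("pitch",np.linalg.norm(d)/2,"yaw",np.arctan2(-d[0],d[1]), "dz",d[2])
print('done',tri([t,s],[(330.87,230.13),(197.9,260.9)]))
u=lambda p,o,f:((p[0]+.5)/f-.5+o[0],(p[1]+.5)/f-.5+o[1])
fl,fr=[plane(t,[u(p,(270,195),6)],.060)[0] for p in((97,388),(703,414))]
bl,br=[plane(t,[u(p,(270,195),6)],.076)[0] for p in((118,97),(720,131))]
print(fl,fr,bl,br, 'ylen',np.linalg.norm(fl-fr),np.linalg.norm(bl-br),'depth',np.linalg.norm((bl-fl)[:2]))
for a,b in((fl,fr),(bl,br)): e=a-b; print('yaw',np.arctan2(-e[0],e[1]))
u2=[u(p,(150,235),4) for p in((72,60),(22,580),(305,45),(325,555))]
print('side',plane(s,u2[:2],.06),plane(s,u2[2:],.076))
print('mid',(fl+fr+bl+br)/4)
```

```text
sm 8 (np.int32(54), np.int32(11), np.int32(9), array([206.25925926, 134.27777778]))
sm 10 (np.int32(57), np.int32(11), np.int32(9), array([206.10526316, 134.24561404]))
sm 14 (np.int32(61), np.int32(11), np.int32(9), array([206.01639344, 134.09836066]))
[0.5185 0.0788 0.1129] [0.001 0.001]
[0.533  0.1838 0.1109] [0.0002 0.0002]
[0.5463 0.2878 0.1113] [0.0011 0.0011]
pitch 0.1054453467258829 yaw -0.1322201863358918 dz -0.0015413998368440096
done (array([ 0.51212566, -0.25652028,  0.14932107]), [np.float64(0.000730784688352659), np.float64(0.0007307846883524574)])
[ 0.43986009 -0.15173432  0.06      ] [ 0.43077771 -0.43199732  0.06      ] [ 0.56963047 -0.15826956  0.076     ] [ 0.55966112 -0.4371094   0.076     ] ylen 0.2804101318998863 0.2790180024478663 depth 0.12993482669845582
yaw -0.03239531404000519
yaw -0.035737724793192656
side [[ 0.43788679 -0.15553991  0.06      ]
 [ 0.42674981 -0.43174721  0.06      ]] [[ 0.56306004 -0.1704343   0.076     ]
 [ 0.55516364 -0.43760865  0.076     ]]
mid [ 0.49998235 -0.29477765  0.068     ]
```

```bash
cat > geo.py <<'E'
from see import *
psi=-0.132
xr=np.array([np.cos(psi),np.sin(psi),0]); yr=np.array([-np.sin(psi),np.cos(psi),0])
ax=np.cos(.5)*np.array([0,0,1])-np.sin(.5)*xr
mid=np.array([0.5326,0.1835,0.1120])   # middle lid top
top=[mid-.105*yr, mid, mid+.105*yr]
def att(phi,axis=ax,ref=yr):
    y=-axis; a=ref-axis*(ref@axis); a/=np.linalg.norm(a); b=np.cross(y,a)   # +phi about tool y = clockwise from above
    x=np.cos(phi)*a+(-np.sin(phi))*(-b) if False else R.from_rotvec(y*phi).apply(a)
    z=np.cross(x,y); return R.from_matrix(np.c_[x,y,z]).as_quat()
def tcp(lidtop,h,axis=ax): # h: grasp point below lid top (neg = above)
    return lidtop-axis*h+axis*0.065
E
python3 - <<'E'
from geo import *
print(R.from_quat(robot.observe()["eef_rot"]).as_matrix().round(3))
for i in (2,1,0):
  print(i,top[i].round(4))
  for phi in (-3.14,-2.4,-1.57,-.8,0,.8,1.57,2.4):
    for h in (-.05,.013):
      q=robot.inverse_kinematics(tcp(top[i],h),att(phi)); print(phi,h,None if q is None else np.round(q,3))
print('place')
for phi in (-3.14,-1.57,-.8,0,.8,1.57):
  q=robot.inverse_kinematics([.5,-.37,.21],att(phi,np.array([0,0,1.]),np.array([0,1.,0]))); print(phi,None if q is None else np.round(q,3))
E
```

```text
[[ 0.27  -0.    -0.963]
 [ 0.963 -0.001  0.27 ]
 [-0.001 -1.     0.   ]]
2 [0.5464 0.2876 0.112 ]
-3.14 -0.05 [ 0.618 -0.123  1.978 -0.414  0.949  2.508]
-3.14 0.013 [ 0.576  0.009  1.962 -0.437  0.827  2.523]
-2.4 -0.05 None
-2.4 0.013 None
-1.57 -0.05 [ 0.618 -0.123  1.978 -0.414  0.949 -2.205]
-1.57 0.013 [ 0.576  0.009  1.962 -0.437  0.827 -2.19 ]
-0.8 -0.05 [ 0.618 -0.123  1.978 -0.414  0.949 -1.435]
-0.8 0.013 [ 0.576  0.009  1.962 -0.437  0.827 -1.42 ]
0 -0.05 [ 0.618 -0.123  1.978 -0.414  0.949 -0.635]
0 0.013 [ 0.576  0.009  1.962 -0.437  0.827 -0.62 ]
0.8 -0.05 [ 0.618 -0.123  1.978 -0.414  0.949  0.165]
0.8 0.013 [ 0.576  0.009  1.962 -0.437  0.827  0.18 ]
1.57 -0.05 [ 0.618 -0.123  1.978 -0.414  0.949  0.935]
1.57 0.013 [ 0.576  0.009  1.962 -0.437  0.827  0.95 ]
2.4 -0.05 [ 0.618 -0.123  1.978 -0.414  0.949  1.765]
2.4 0.013 [ 0.576  0.009  1.962 -0.437  0.827  1.78 ]
1 [0.5326 0.1835 0.112 ]
-3.14 -0.05 [ 0.425 -0.352  2.168 -0.325  0.917  2.274]
-3.14 0.013 [ 0.387 -0.193  2.15  -0.347  0.773  2.29 ]
-2.4 -0.05 None
-2.4 0.013 None
-1.57 -0.05 [ 0.425 -0.352  2.168 -0.
[... 916 characters left out ...]
747 -1.992]
0 -0.05 [ 0.163 -0.559  2.311 -0.177  0.915 -1.202]
0 0.013 [ 0.139 -0.371  2.291 -0.19   0.747 -1.192]
0.8 -0.05 [ 0.163 -0.559  2.311 -0.177  0.915 -0.402]
0.8 0.013 [ 0.139 -0.371  2.291 -0.19   0.747 -0.392]
1.57 -0.05 [ 0.163 -0.559  2.311 -0.177  0.915  0.368]
1.57 0.013 [ 0.139 -0.371  2.291 -0.19   0.747  0.378]
2.4 -0.05 [ 0.163 -0.559  2.311 -0.177  0.915  1.198]
2.4 0.013 [ 0.139 -0.371  2.291 -0.19   0.747  1.208]
place
-3.14 [-0.719  0.248  1.527 -0.     1.367  0.853]
-1.57 [-0.719  0.248  1.527  0.     1.367  2.423]
-0.8 None
0 [-0.719  0.248  1.527 -0.     1.367 -2.29 ]
0.8 [-0.719  0.248  1.527 -0.     1.367 -1.49 ]
1.57 [-0.719  0.248  1.527 -0.     1.367 -0.72 ]
```

```bash
cat > act.py <<'E'
from geo import *
def axial(n=1,axis=ax):
    o=robot.observe(); return float(np.dot(o["wrist_torque"],axis)),o
def pre(i,phi=-.4,h=-.05): robot.move_to(tcp(top[i],h),att(phi))
def T(): return round(robot.observe()["time_s"],2)
def turn(q0,lim,step,tau_stop,base):
    """turn q6 clockwise in steps; stop when |moment change|>tau_stop"""
    out=[];a=0;q=np.array(q0,float)
    while a<lim:
        a+=step; q2=q.copy(); q2[5]+=a; robot.set_joints(q2)
        m,o=axial(); out.append((round(a,2),round(o["qpos"][5]-q[5],3),round(m-base,3),o["time_s"]))
        if abs(m-base)>tau_stop: break
    return a,out
E
python3 - <<'E'
from act import *
import cv2
pre(2); print(T())
o=robot.observe(); print(o["ee_pos"]-tcp(top[2],-.05),o["ft_force"],o["wrist_torque"])
s=robot.get_image("side"); c=s["frame"][50:230,130:290]; cv2.imwrite("pics/pre2.png",cv2.resize(c,None,fx=3.3,fy=3.3,interpolation=cv2.INTER_CUBIC))
E
```

```text
2.01
[-2.65289331e-05  7.12713202e-04  4.69934771e-04] [-0.35878756  1.63513484  0.41849273] [0.10375756 0.26304399 0.00637776]
```

View pics/pre2.png

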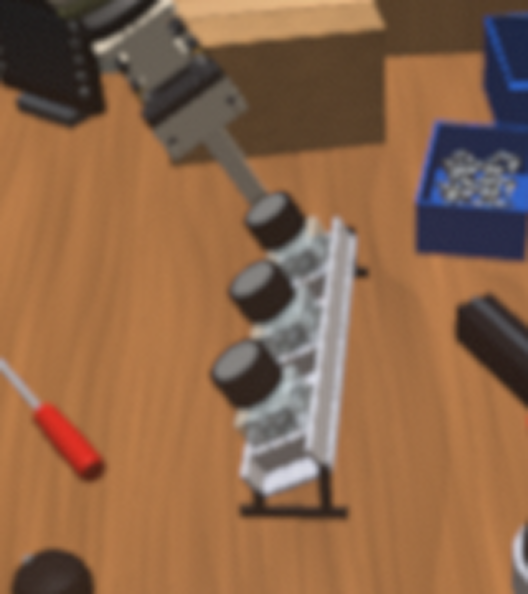

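The gripper is aligned above the far (bay 2) lid, at about (275,210) in the crop. Next I'll descend, grip and tug.

Run:
```python
from act import *
robot.movel(tcp(top[2],.013),v=.08); o=robot.observe(); print(T(),o["ft_force"].round(2))
robot.move_gripper(.040,35); b,o=axial(); print(T(),o["gripper_width"],o["ft_force"].round(2),o["wrist_torque"].round(3),b)
a,out=turn(o["qpos"],.3,.05,.45,b); print(out)
```

```text
3.0 [ 0.85 -0.24  0.58]
3.78 0.04744572670245132 [-0.38  0.4   0.63] [0.121 0.328 0.054] 0.0110466544904618
[(0.05, np.float64(0.049), -0.058, 4.0333), (0.1, np.float64(0.098), 0.192, 4.2833), (0.15, np.float64(0.148), 0.362, 4.5333), (0.2, np.float64(0.198), 0.28, 4.7833), (0.25, np.float64(0.248), 0.155, 5.0333), (0.3, np.float64(0.297), 0.566, 5.2833)]
```

```bash
cat >> act.py <<'E'
def avg(n=6,dt=.03):
    m=[]
    for _ in range(n): robot.sleep(dt); m.append(axial()[0])
    return np.mean(m),np.std(m)
E
python3 - <<'E'
from act import *
print(avg(), robot.observe()["gripper_width"])
o=robot.observe(); q=o["qpos"]; b=0.011
for k in range(4):
    q=q.copy(); q[5]+=.05; robot.set_joints(q); print(round(q[5],3),round(robot.observe()["qpos"][5],3),np.round(avg(3),3),T())
E
```

```text
(np.float64(0.6739247064871526), np.float64(0.0442513712232463)) 0.04758318015649412
-0.671 -0.672 [0.331 0.052] 5.83
-0.621 -0.623 [0.156 0.014] 6.18
-0.571 -0.573 [0.565 0.047] 6.53
-0.521 -0.523 [0.368 0.029] 6.88
```

Run:
```python
from act import *
robot.move_gripper(.035,60); print(np.round(avg(3),3),robot.observe()["gripper_width"])
q=robot.observe()["qpos"]
for k in range(6):
    q=q.copy(); q[5]+=.03; robot.set_joints(q); print(round(q[5],3),np.round(avg(3,.02),3),T())
```

```text
[0.463 0.011] 0.04701816726119442
-0.492 [1.575 0.024] 7.5
-0.462 [1.147 0.007] 7.8
-0.432 [1.111 0.02 ] 8.1
-0.402 [1.06  0.032] 8.4
-0.372 [0.975 0.02 ] 8.7
-0.342 [0.949 0.026] 9.0
```

Bay 2 is tight: with a 60 N grip the moment jumped to 1.6 N m within 0.03 rad, and then the pads slipped. I'll release it and test bay 1 with the stronger grip.

Run:
```python
from act import *
robot.move_gripper(.068); print(T())
robot.movel(tcp(top[2],-.03),v=.15)
pre(1,-.5,-.03); print(T())
robot.movel(tcp(top[1],.013),v=.08); print(robot.observe()["ft_force"].round(2))
robot.move_gripper(.040,60); b,s=avg(2); o=robot.observe(); print(T(),o["gripper_width"],o["ft_force"].round(2),b)
a,out=turn(o["qpos"],.25,.05,.8,b); print(out)
```

```text
9.57
10.97
[-0.02 -0.03  0.58]
12.19 0.04709379571926282 [-2.15  2.03  3.19] -0.030906908175761832
[(0.05, np.float64(0.049), np.float64(0.087), 12.4417), (0.1, np.float64(0.098), np.float64(-0.032), 12.6917), (0.15, np.float64(0.148), np.float64(-0.03), 12.9417), (0.2, np.float64(0.197), np.float64(-0.018), 13.1917), (0.25, np.float64(0.247), np.float64(-0.038), 13.4417)]
```

Bay 1's lid turns freely, so this is the loose one. I'll keep turning until it stops.

Run:
```python
from act import *
o=robot.observe()
a,out=turn(o["qpos"],1.25,.05,.7,-.031); print([(float(x[1]),float(x[2])) for x in out],T())
print(avg(3),robot.observe()["gripper_width"])
```

```text
[(0.047, -0.01), (0.097, -0.027), (0.147, 0.013), (0.197, 0.013), (0.247, 0.016), (0.297, -0.05), (0.347, -0.003), (0.397, -0.067), (0.447, -0.025), (0.497, -0.021), (0.547, -0.037), (0.597, -0.04), (0.647, 0.0), (0.697, -0.012), (0.747, -0.05), (0.797, -0.015), (0.848, 0.031), (0.898, 0.892)] 17.94
(np.float64(0.9009428832636729), np.float64(0.026338753887371395)) 0.04735874224865748
```

Run:
```python
from act import *
q=robot.observe()["qpos"]
for k in range(2):
    q=q.copy(); q[5]+=.025; robot.set_joints(q); print(np.round(avg(3,.02),3),T())
robot.move_gripper(.058); robot.move_gripper(.04,50); o=robot.observe(); print(T(),o["gripper_width"],o["ft_force"].round(2),np.round(avg(2),3))
qa=R.from_quat(o["eef_rot"]); y=qa.apply([0,1,0]); print('tool y',y,-ax); 
p=o["ee_pos"]
for d in (.01,.03,.06): 
    robot.movel(p+ax*d,v=.06); o=robot.observe(); print(d,o["ft_force"].round(2),o["gripper_width"],T())
s=robot.get_image("side"); c=s["frame"][50:230,130:290]; cv2.imwrite("pics/lift1.png",cv2.resize(c,None,fx=3.3,fy=3.3,interpolation=cv2.INTER_CUBIC))
```

```text
[1.699 0.032] 18.34
[1.418 0.008] 18.64
19.43 0.04738550881919974 [-0.57  0.1  -0.05] [-0.036  0.03 ]
tool y [ 0.4755678  -0.06387934 -0.87735665] [ 0.47525484 -0.06310055 -0.87758256]
0.01 [ 0.86  0.3  -1.14] 0.04759043592428566 19.82
0.03 [ 0.12 -1.12 -2.74] 0.04745881077930993 20.3
0.06 [-0.21 -0.26 -2.13] 0.04753304015235762 20.95
```

View pics/lift1.png

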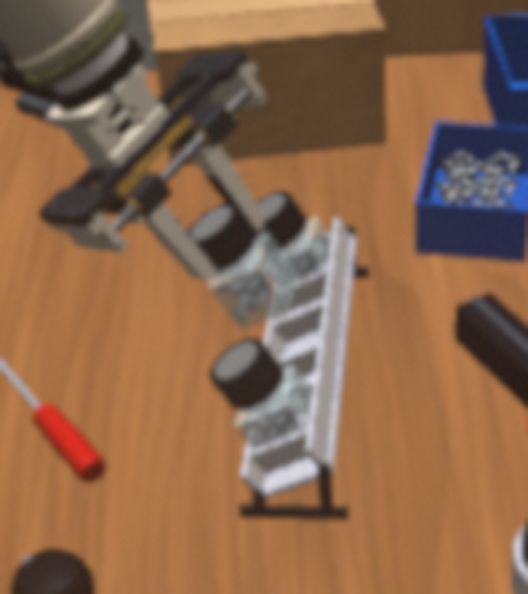

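Bay 1 is empty and the jar hangs cleanly at about (240,270) in the crop; the other two jars are still in place. Now I'll carry it to the shelf.

Run:
```python
from act import *
o=robot.observe(); M=R.from_quat(o["eef_rot"]).as_matrix(); 
phi=np.arctan2(M[:,0]@np.cross(-ax,yr),M[:,0]@yr); print('phi',phi)
ps=-.034; ys=np.array([-np.sin(ps),np.cos(ps),0]); xs=np.array([np.cos(ps),np.sin(ps),0])
tgt=np.array([.500,-.295,0])-.075*ys-.005*xs; print(tgt)
A=att(phi,np.array([0,0,1.]),ys)
p=o["ee_pos"]
robot.movel([p[0],p[1],p[2]+.10],v=.2); print(T())
robot.move_to([tgt[0],tgt[1],.29],A); print(T(),robot.observe()["ft_force"].round(2))
for n in("side","top"):
    s=robot.get_image(n); cv2.imwrite(f"pics/{n}_above.png",s["frame"])
```

```text
phi 0.6939318336207192
[ 0.49245338 -0.36978669  0.        ]
21.65
23.66 [-0.05  0.03 -3.26]
```

View pics/side_above.png

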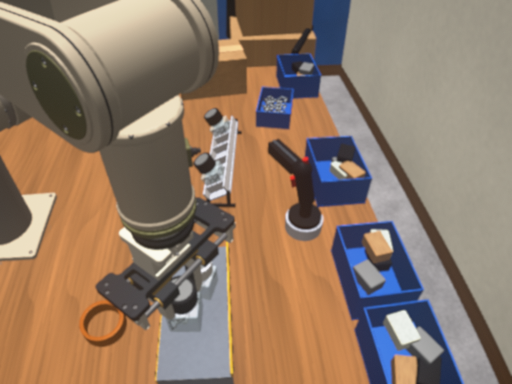

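View pics/top_above.png

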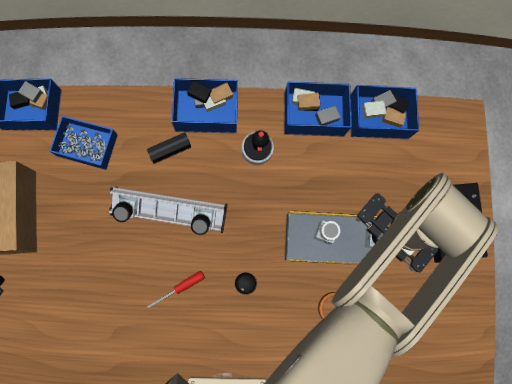

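The jar hangs over the free right-hand part of the shelf (top image, about (385,235)), and the done jar at (330,231) hasn't moved. Next I'll lower it.

Run:
```python
from act import *
p=robot.observe()["ee_pos"].copy(); tx,ty=.49245,-.36979
robot.movel([tx,ty,.206],v=.06); b=robot.observe()["ft_force"][2]; print(T(),b)
z=.206
while z>.194:
    z-=.001; robot.movel([tx,ty,z],v=.02); o=robot.observe(); f=o["ft_force"]; print(round(z,4),round(o["ee_pos"][2],4),f.round(2))
    if f[2]-b>5: break
print(T(),o["wrist_torque"].round(3))
```

```text
25.31 -1.999793609765804
0.205 0.2051 [-0.31  0.26 -1.79]
0.204 0.2039 [-0.38  0.37 -2.73]
0.203 0.2029 [-0.62  0.16 -2.47]
0.202 0.2019 [ 0.13  0.56 -1.29]
0.201 0.2009 [-0.3  -0.64 -2.72]
0.2 0.2 [ 1.24  0.72 -2.11]
0.199 0.1999 [-2.5   2.45  6.13]
27.06 [0.4   0.554 0.031]
```

Run:
```python
from act import *
robot.move_gripper(.060); o=robot.observe(); print(T(),o["ft_force"].round(2))
robot.movel(o["ee_pos"]+[0,0,.08],v=.08); o=robot.observe(); print(T(),o["ft_force"].round(2))
robot.set_joints([0.5,*o["qpos"][1:]-np.array([.3,0,0,0,0])]); print(T(),robot.observe()["ee_pos"])
for n in("side","top"):
    s=robot.get_image(n); cv2.imwrite(f"pics/{n}_end.png",cv2.resize(s["frame"],None,fx=1.5,fy=1.5,interpolation=cv2.INTER_CUBIC))
    cv2.imwrite(f"pics/{n}_endraw.png",s["frame"])
```

```text
27.53 [-0.33 -0.6   0.15]
28.68 [-0.53  0.44  0.31]
31.28 [0.50054481 0.33088373 0.46052938]
```

View pics/side_end.png

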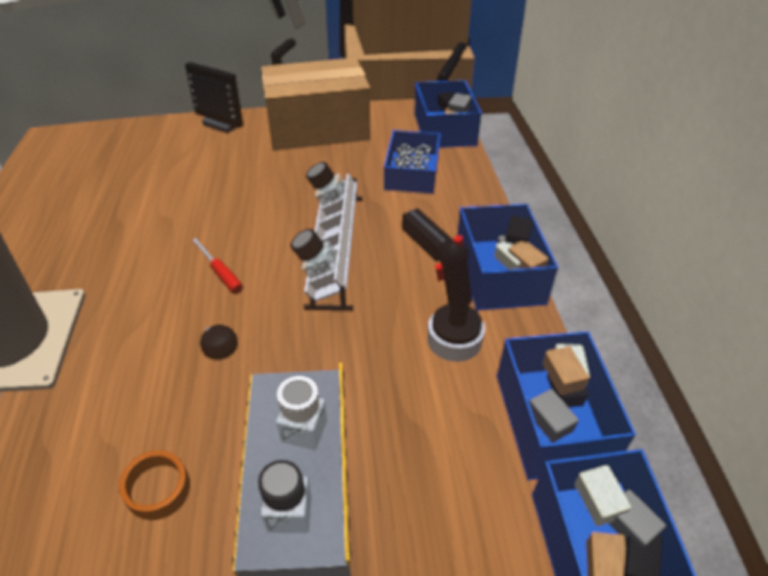

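View pics/top_end.png

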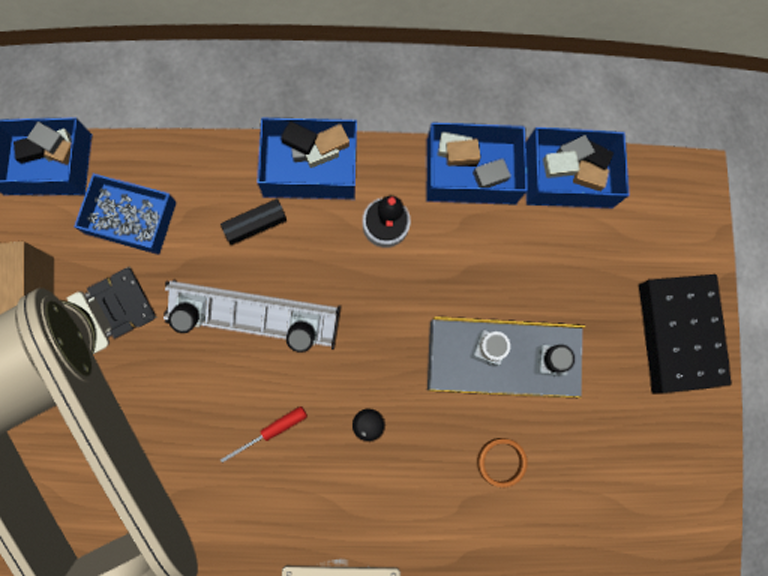

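The placed jar stands upright at about (283,490) in the side image and (558,358) in the top image. The done jar, the rack and the bystanders look unchanged. One numeric check before I hand in.

Run:
```python
from act import *
t=robot.get_image("top"); s=robot.get_image("side")
for n,im,roi in(("bay2t",t,(110,203,131,223)),("bay0t",t,(190,216,210,236)),("donet",t,(322,222,340,238)),("newt",t,(362,229,384,249)),("bay2s",s,(203,106,218,120)),("bay0s",s,(193,150,208,168)),("dones",s,(186,250,210,272)),("news",s,(173,306,201,334))):
    B=blobs(im,roi,smax=14); print(n,[(int(b[0]),b[3].round(1)) for b in B])
```

```text
bay2t [(137, array([120.4, 213.3]))]
bay0t [(144, array([199.4, 226.1]))]
donet [(144, array([330.9, 230.1]))]
newt [(164, array([374.2, 238.5]))]
bay2s [(55, array([210.4, 113.1]))]
bay0s [(86, array([201.2, 159. ]))]
dones [(187, array([197.9, 260.9]))]
news [(62, array([184.9, 308.9])), (154, array([185.8, 318.8]))]
```

Run:
```python
from act import *
t=robot.get_image("top"); s=robot.get_image("side")
print(tri([t,s],[(372.3,238),(187,318)]),tri([t,s],[(373,238.3),(186.5,318.5)]))
o=robot.observe(); print(o["ft_force"].round(2),o["time_s"])
robot.close_job()
```

```text
(array([ 0.49333213, -0.36594092,  0.14590799]), [np.float64(0.0012617661403111445), np.float64(0.0012617661403111398)]) (array([ 0.49258965, -0.36741537,  0.14708607]), [np.float64(0.0011669594594788861), np.float64(0.0011669594594789815)])
[0.4  0.41 0.25] 31.5833
the job is handed in; nothing more can be done
```

The middle bay's jar had the loose lid. I tightened it in its bay, stood the jar upright on the free side of the shelf, and handed the job in at 31.6 s.

- **Finding the loose lid:** The left bay (bay 2) was tight. My first tug there at a 35 N grip was unclear because the pads slipped. At 60 N the moment jumped to 1.6 N m within 0.03 rad. The middle lid (bay 1) turned almost freely. I did not tug bay 0, because exactly one lid was loose.
- **Tightening:** The middle lid stopped dead after about 1.15 rad, and the moment reached 1.7 N m on a further nudge.
- **Placing:** I drew the jar out along its leaning axis and set it down on the shelf. Contact came at the predicted height, at about 6 N.
- **Last checks:**
    - The placed jar's lid disc measures about (0.493, -0.367, 0.147). Standing upright would put it at (0.492, -0.370, 0.148).
    - The lids in bays 0 and 2 and the white-lid jar are within 0.3 pixel of where they started.
    - The bystanders look unmoved by eye, and the gripper touches nothing.
- **Less certain:** The automatic side-view mask for the new jar's disc merged with the shelf, so I picked that point by eye. While the loose lid turned, the moment read near zero between steps instead of 0.15 N m. I put that down to reading it with the wrist at rest.

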